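# Load a spectacle front into the lever-lifted flattening press

## Robot

A 6-joint arm with a two-finger parallel gripper is mounted at the origin on a cart in front of the work surface, level with it; the furniture and walls round the work are solid. World frame = base frame: x ahead of the robot, y to its left, z up, the work surface at z = 0. Lengths are in m, angles in rad, forces in N, time in s.
With the tool pointing down it reaches from about 0.25 to 0.725 m from the base axis. Payload 4 kg.
Tool frame: the origin (TCP) lies on the centre line of the jaws, within the pads' length; the fingertips stand 14 mm ahead of it and the grasp point (between the pads) lies 5 mm behind it; z points along the fingers, x is the direction in which the jaws open and shut, and the axes are right-handed (so a half turn about z gives the same grasp; the last joint's range is limited). The gripper opens to 85 mm and grips with 20 to 120 N. Pads are 22 mm wide; open, the fingers measure 114 mm over their backs; the gripper's body (76 mm by 85 mm) begins 54 mm behind the grasp point. The pads swing forward as they close: fully open they stand 13 mm farther back than shut.
Start: joints at [-1.226, 0.241, 0.005, 1.335, 0, 1.571], TCP at [0.169, -0.471, 0.245] pointing down, gripper open.
Joint ranges: [-2.72, 2.72], [-1.05, 1.87], [-1.09, 1.28], [-1.99, 2.15], [-1.42, 1.44], [-3.14, 3.14]. Speed limits (rad/s): [2.79, 2.79, 3.14, 3.14, 3.14, 3.14].

## Interface

Orientations are given as a unit quaternion [x, y, z, w].
In Python, from workcell import bot gives the robot as it stands.
- The arm moves only by the tool play_rows, never from a script. Its argument "motion" is a list of rows, each an object with "fingers": the closure, from -1 (fully open) to 1 (shut), so that 0 is half open; "translation": the shift along the tool's x, y, z in cm, a list of three; "roll": the turn about the tool's z in degrees. A call has 1 to 20 rows; each row is the pose to reach, as a shift and turn from the pose commanded when the call began, along the tool's axes at that moment; what a row does not reach only later rows make up. A row lasts 1/12 s, in which the tool goes at most 41.7 mm and 7.16 degrees, less where a joint would pass 70% of its speed; a pose out of reach is approached as far as the arm can. A call with a gripper value outside its range is refused whole. The fingers move at their own pace and stop on an object; the grip force is fixed at half the most. Time passes only in rows, so rows that repeat a pose let the fingers close. It gives the time, the measured TCP pose, the force and the opening at its end, in the units of the state.
- bot.get_obs(): the state, without advancing time (a new reading comes with each control period).
- bot.camera(name): name is "scene" or "top"; returns a dict with "pixels" (384x512x3 uint8, red, green, blue), "intrinsics" (3x3 intrinsics, pixels), "k1" (the pictures are not rectified: a ray, as slopes to the right and down, at radius r is drawn at 1 + k1 r^2 times it, then the intrinsics apply), "world_to_cam" (4x4, takes a point from world to camera coordinates). Camera axes: x right, y down, z forward; pixel columns grow to the right and rows downward; lengths in m; the calibration is good to about 2 mm. A picture is of the moment at which its call begins. There is no depth.
- bot.job_done(): hands the job in, once; it reports no verdict.
The state is a dict: "clock": time; "joint_pos": joint angles; "joint_vel": joint speeds; "tau": joint torques, N m; "eef_pos": TCP position; "tool_rot": TCP orientation; "ft_force": force on the tool from outside, world axes, zero at the start; "ft_torque": the same for the moment, N m; "grip_width": finger opening in m.
Only numpy, scipy, OpenCV 4.12 (cv2) and the standard library are available. Lean on these libraries where they do the work, as an engineer would, in place of code of your own. Each camera call takes 0.05 s, during which the arm holds its last target. There are 200 camera calls.

## Task

Load the flattening press with fingertip pushes alone, grasping nothing: press the paddle at the long end of the lever down until the heavy plate stands raised and the spring catch has snapped over the lever, push the tray with the spectacle front in it fully home under the plate, then press the catch's thumb pad down to let the lever go, so that the plate comes down and rests on the front. Do not touch the plate or the front itself, and leave the other things on the bench where they are.

Things in the scene. Friction and masses are not known exactly. Their poses are not given: they have to be found in the camera images.
- press: the flattening press, fixed to the bench: grey base plate 265 x 200 x 10 mm, with a flange on its left that carries the lever. Origin under the middle of the base, on the bench; its x points from the push plate to the hinge (away from the robot), y to the lever's side (left), z up. Everything below marked 'press frame' uses these axes
- lever_pivot (a point): the lever's pivot, fixed, at press frame (-40, 118, 60) mm. The lever is a straight 14 mm round steel bar (with an 18 mm sleeve where the catch takes it) running along the press's x: long arm to the robot's side, short arm to the back with a roller under the end of the plate's crossbar
- paddle_top (a point): middle of the top face of the black ribbed paddle (46 mm along the lever, 38 mm wide) at the long end, 165 mm from the pivot along the bar and 14 mm above the bar's axis; moves with the lever. At rest about 143 mm over the bench, caught about 48 mm over it; it swings about the lever's pivot and comes some 20 mm nearer to the robot as it goes down. Pressing takes about 8 to 20 N, most of it where the bar passes the catch
- lever (a joint): lever angle, rad: 0 at rest (long end up), grows as the long end goes down. The catch snaps over the bar a little past 0.60 and holds it at about 0.60; the stop is at about 0.68. Let go before that it comes back up
- press_plate (a joint): angle of the heavy plate (160 x 96 x 14 mm steel faced with cork, 1.4 to 2.2 kg, hinged along the back of the press, lifted only by the lever's roller under its dark crossbar): 0 down and empty, about 0.035 resting flat on a front, about 0.83 raised and caught. Damped: it sinks in 1 to 2 s when let go. Down, it blocks the tray
- plate_top (a point): a point on the plate's upper face, 95 mm from its hinge and 15 mm from its front edge, about 38 mm over the bench when the plate is down and about 108 mm when it is raised: do not touch the plate
- catch (a joint): spring catch, a dark steel hook that stands on the outer (left) side of the bar about 110 mm from the pivot: 0 upright (over the bar once the bar is below it), grows as its pad is pressed; it lets the bar go between 0.2 and 0.3, stop at 0.36. It is pushed aside by the bar and springs back by itself
- catch_pad (a point): middle of the top face of the catch's black ribbed thumb pad (34 x 30 mm), 73 mm to the left of the bar and about 42 mm over the bench; pressing it about 20 to 25 mm down takes about 4 to 8 N and frees the lever, which then rises on its own
- tray (a joint): how far the tray is pushed in, m: 0 out (at the start), 0.108 home at its stop; slides along the press's x with about 2 N of drag and stays where it is left
- tray_push (a point): middle of the robot-side face of the tray's upright push plate (80 mm wide, 8 mm thick, top 46 mm over the bench); 95 mm from the tray's middle toward the robot, 34 mm over the bench. Push it along the press's +x
- tray_floor (a point): middle of the tray's floor (74 x 164 mm with 4 mm fences), 16 mm over the bench; frame turned as the press
- front: grey-green spectacle front, 144 x 59 x 8 mm, lying loose in the tray; origin at the middle of its underside, y along its width
- glue_bottle: white bottle with red spout, 40 mm round, 117 mm high; a bystander, to be left alone; origin under its middle
- hex_key: dark hex key lying flat on the bench just in front of the press, 83 x 25 x 6 mm; a bystander, to be left alone; origin under its middle
- pliers_green: green-handled pliers lying flat, 150 mm long, 12 mm high; a bystander, to be left alone; origin under its middle
- spare_front: brown mottled spectacle front lying on the bench, 146 x 58 x 8 mm; a bystander, to be left alone; origin under its middle
- sanding_block: cork sanding block, 59 x 101 x 33 mm; a bystander, to be left alone; origin under its middle
- marker: black marker lying flat, 141 mm long, 13 mm high; a bystander, to be left alone; origin under its middle

How it is judged:
On the way, in this order (a step that is already met when the one before it is completed fails the run):
1. the plate is raised and the catch has snapped over the lever, before the tray has gone in (value of joint press_plate above 0.7 rad and value of joint lever above 0.56 rad and value of joint catch below 0.08 rad and value of joint tray below 0.06 m), for 0.2 s.
2. the tray is fully home while the plate is still held up by the catch (value of joint tray above 0.103 m and value of joint press_plate above 0.7 rad and value of joint lever above 0.56 rad), for 0.2 s.
At the end, for the whole second after the job is handed in: The tray is home (last 5 mm of its travel), the front lies flat within 16 mm of the tray's middle, the plate is down (within 0.08 rad) and bears on the front with more than 2 N, and the lever is back up (within 0.10 rad of its rest), all at rest (value of joint tray above 0.103 m and value of joint press_plate below 0.08 rad and contact force between press_plate and front above 2 N and value of joint lever below 0.1 rad and horizontal distance between front and tray_floor below 0.016 m and z of front in the frame of tray_floor between -0.005 and 0.005 m and angle between front's own z axis and vertical below 0.06 rad and velocity of joint press_plate between -0.05 and 0.05 rad/s); the robot touches nothing.
It fails at once if the robot touches the plate (contact force between any of the fingers, the arm and press_plate above 1 N).
It fails at once if the robot touches the front (contact force between any of the fingers, the arm and front above 1 N).
It fails at once if the front is lifted out of the tray (z of front in the frame of tray_floor above 0.015 m).
It fails at once if another thing on the bench is moved by more than 20 mm or lifted (distance of any of glue_bottle, hex_key, pliers_green, spare_front, sanding_block, marker from where it was at the start of the episode above 0.02 m).
It also fails if it takes over 58 s, if anything falls off the work surface, if the arm or the gripper's body presses on something with over 40 N, if the wrist force passes 120 N, or if a joint passes its speed limit or range.

## Working session

There is one attempt and no reset: what is moved stays moved. The work goes in short steps, Python scripts to look and compute and a tool call to move; the robot and the scene stay as the last step left them, time stands still between calls to the robot, and variables do not carry over. Pictures are saved under pics/ and viewed, about 8 in all and at most 12, crops included, and the job is handed in when it is done.

Besides the shell and the picture viewer there is one more tool, called after ">>>" by a JSON object that holds its "method" and its "body", one argument or row to a line. play_rows: Moves the arm, as the interface text tells. Its arguments: {"type":"object","properties":{"motion":{"type":"array","items":{"type":"object","properties":{"fingers":{"type":"number"},"translation":{"type":"array","items":{"type":"number"}},"roll":{"type":"number"}}}}},"required":["motion"]}

```bash
mkdir -p pics; ls; python3 - <<'E'
from workcell import bot
import cv2
for n in("top","scene"):
    c=bot.camera(n); cv2.imwrite(f"pics/{n}0.png",cv2.cvtColor(c["pixels"],cv2.COLOR_RGB2BGR)); print(n,c["intrinsics"].tolist(),c["k1"],c["world_to_cam"].round(4).tolist())
o=bot.get_obs();print(o)
E
```

```text
pics
top [[487.3840300440027, 0.0, 253.3805680046285], [0.0, 487.3840300440027, 192.96983710805884], [0.0, 0.0, 1.0]] -0.09667793223915659 [[-0.0103, -0.9999, 0.0135, 0.0448], [-0.9955, 0.009, -0.0946, 0.5489], [0.0945, -0.0144, -0.9954, 1.2883], [0.0, 0.0, 0.0, 1.0]]
scene [[471.1888904126369, 0.0, 249.96266212282904], [0.0, 471.1888904126369, 191.80840129560212], [0.0, 0.0, 1.0]] -0.0803695717478723 [[-0.5143, -0.8575, 0.0114, 0.2922], [-0.4003, 0.2283, -0.8875, 0.3246], [0.7584, -0.461, -0.4607, 0.7438], [0.0, 0.0, 0.0, 1.0]]
{'clock': 0.1, 'joint_pos': array([-1.22599342e+00,  2.41357232e-01,  3.89407096e-03,  1.33520243e+00,
        1.68189141e-05,  1.57075209e+00]), 'joint_vel': array([ 8.06917999e-05, -1.16387550e-03,  3.66633653e-03,  2.85743875e-04,
       -3.94466891e-04, -6.51597257e-04]), 'tau': array([ 1.07895066e-03, -3.73138797e+01,  2.53009808e+01,  1.08380121e-02,
       -2.08269694e-05, -2.23436906e-06]), 'eef_pos': array([ 0.16883321, -0.47007664,  0.24450557]), 'tool_rot': array([ 8.17939986e-01, -5.75302795e-01, -7.59611621e-04, -5.44608993e-04]), 'ft_force': array([ 0.25782934, -0.31819152,  0.11738563]), 'ft_torque': array([ 0.03960643, -0.00136755, -0.02271954]), 'grip_width': 0.0855259510868226}
```

View pics/top0.png

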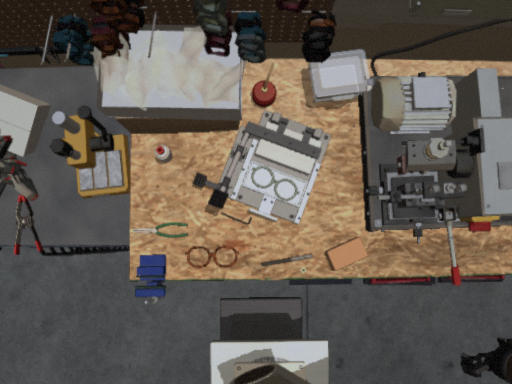

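View pics/scene0.png

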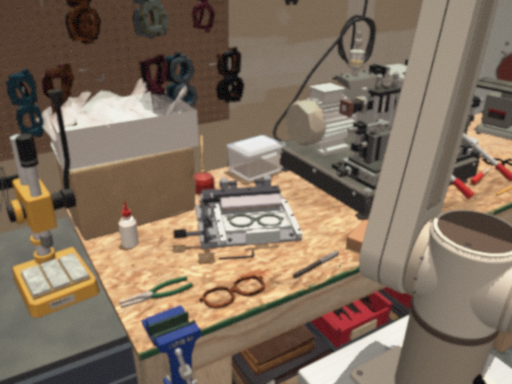

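The top view shows the press around (275,165), rotated slightly, with its paddle at about (217,197), catch pad at about (200,181) and hex key at (237,218). I'll enlarge it.

```bash
python3 - <<'E'
import cv2
i=cv2.imread("pics/top0.png")[105:235,180:345]
cv2.imwrite("pics/crop0.png",cv2.resize(i,None,fx=4.6,fy=4.6,interpolation=cv2.INTER_CUBIC))
E
```

```text
(no output)
```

View pics/crop0.png

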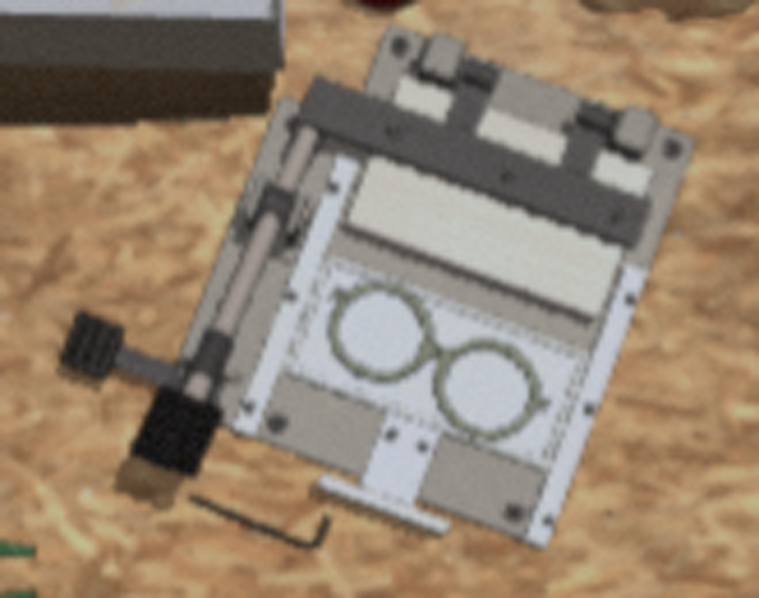

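```bash
cat > h.py <<'E'
import numpy as np
from scipy.optimize import least_squares
def proj(c,P):
    P=np.atleast_2d(P); q=P@c["world_to_cam"][:3,:3].T+c["world_to_cam"][:3,3]
    s=q[:,:2]/q[:,2:]; s=s*(1+c["k1"]*(s**2).sum(1,keepdims=True))
    K=c["intrinsics"]; return s*[K[0,0],K[1,1]]+K[:2,2]
def unproj(c,uv,z):
    return least_squares(lambda p:(proj(c,[p[0],p[1],z])-uv).ravel(),[.4,0.]).x
def w(p,P):
    P=np.atleast_2d(P)/1000; a=p[2]; R=np.array([[np.cos(a),-np.sin(a)],[np.sin(a),np.cos(a)]])
    return np.c_[P[:,:2]@R.T+p[:2],P[:,2]]
E
python3 - <<'E'
from h import *
from workcell import bot
c=bot.camera("top")
L=[("BL",(132.5,100,10),(388,28)),("BR",(132.5,-100,10),(690,140)),("FR",(-132.5,-100,10),(540,545)),("pad",(-183.3,118,143),(178,432)),("catch",(-150,191,42),(92,345))]
M=np.array([l[1] for l in L],float); U=np.array([l[2] for l in L])/4.6+[180,105]
r=least_squares(lambda p:(proj(c,w(p,M))-U).ravel(),[.5,0,-.3],loss='soft_l1')
print(r.x,(proj(c,w(r.x,M))-U).round(1))
p=r.x
for n,q in [("paddle",(-183.3,118,143)),("paddle_dn",(-205,118,47.5)),("catch",(-150,191,42))]: print(n,w(p,q).round(4))
for n,uv,z in [("push",(385,503),.046),("hexA",(192,497),.006),("hexB",(315,545),.006),("hexC",(326,518),.006)]:
    x=unproj(c,np.array(uv)/4.6+[180,105],z); d=x-p[:2]; a=p[2]
    print(n,x.round(4),"press",[(d@[np.cos(a),np.sin(a)]).round(4),(d@[-np.sin(a),np.cos(a)]).round(4)])
E
```

```text
[ 0.63320891 -0.04699887 -0.44651079] [[ 7.2 -5.8]
 [ 6.9 -0.1]
 [ 0.1 -1.5]
 [-5.   2.3]
 [-3.1  1.3]]
paddle [[0.5188 0.1386 0.143 ]]
paddle_dn [[0.4993 0.148  0.0475]]
catch [[0.5804 0.19   0.042 ]]
push [0.4904 0.0131] press [np.float64(-0.1548), np.float64(-0.0075)]
hexA [0.497 0.126] press [np.float64(-0.1975), np.float64(0.0972)]
hexB [0.4679 0.0534] press [np.float64(-0.1924), np.float64(0.0192)]
hexC [0.4838 0.0467] press [np.float64(-0.1752), np.float64(0.0201)]
```

```bash
python3 - <<'E'
from h import *
from workcell import bot
c=bot.camera("top")
L=[("BL",(132.5,100,10),(388,28)),("BR",(132.5,-100,10),(690,140)),("FR",(-132.5,-100,10),(540,545)),("pad",(-183.3,118,143),(178,432)),("catch",(-150,191,42),(92,345))]
M=np.array([l[1] for l in L],float); U=np.array([l[2] for l in L])/4.6+[180,105]
for k in (3,5):
  r=least_squares(lambda p:(proj(c,w(p,M))-U)[:k].ravel(),[.5,0,-.35])
  p=r.x; print(p,(proj(c,w(p,M))-U).round(1).tolist())
  if k==5: break
  for n,uv,z in [("paddle",(178,432),.143),("catch",(92,345),.042),("push",(385,503),.046),("hexA",(192,497),.006),("hexB",(315,545),.006),("hexC",(326,518),.006),("pivot?",(270,205),.06),("sleeve",(208,358),.11),("railFLend",(245,428),.02),("railFRend",(538,540),.02)]:
    x=unproj(c,np.array(uv)/4.6+[180,105],z); d=x-p[:2]; a=p[2]
    print(n,x.round(4),"press",[(d@[np.cos(a),np.sin(a)]).round(4),(d@[-np.sin(a),np.cos(a)]).round(4)])
E
```

```text
[ 0.62296668 -0.03553488 -0.3757291 ] [[-0.9, -1.3], [0.7, -0.1], [0.2, 1.3], [-6.2, 11.7], [-5.8, 11.4]]
paddle [0.5243 0.1263] press [np.float64(-0.1511), np.float64(0.1144)]
catch [0.5838 0.1818] press [np.float64(-0.1162), np.float64(0.1878)]
push [0.4904 0.0131] press [np.float64(-0.1412), np.float64(-0.0034)]
hexA [0.497 0.126] press [np.float64(-0.1764), np.float64(0.1041)]
hexB [0.4679 0.0534] press [np.float64(-0.1769), np.float64(0.0258)]
hexC [0.4838 0.0467] press [np.float64(-0.1596), np.float64(0.0255)]
pivot? [0.6619 0.0777] press [np.float64(-0.0053), np.float64(0.1196)]
sleeve [0.5677 0.1116] press [np.float64(-0.1054), np.float64(0.1166)]
railFLend [0.5366 0.094 ] press [np.float64(-0.1279), np.float64(0.0888)]
railFRend [ 0.4691 -0.0774] press [np.float64(-0.1278), np.float64(-0.0954)]
[ 0.63344934 -0.04352485 -0.41754575] [[4.3, -5.5], [4.8, -1.7], [0.6, -2.0], [-5.0, 4.4], [-3.8, 3.8]]
```

>>> {"method": "play_rows", "body": {
  "motion": [
    {"fingers": 1, "roll": -7, "translation": [-2.5, -3.0, 0]},
    {"fingers": 1, "roll": -14, "translation": [-5, -6.0, 0]},
    {"fingers": 1, "roll": -21, "translation": [-7.5, -9.1, 0]},
    {"fingers": 1, "roll": -28, "translation": [-10, -12.1, 0]},
    {"fingers": 1, "roll": -35, "translation": [-12.5, -15.1, 0]},
    {"fingers": 1, "roll": -42, "translation": [-15, -18.2, 0]},
    {"fingers": 1, "roll": -49, "translation": [-17.5, -21.2, 0]},
    {"fingers": 1, "roll": -49, "translation": [-20, -24.2, 0]},
    {"fingers": 1, "roll": -49, "translation": [-22.5, -27.3, 0]},
    {"fingers": 1, "roll": -49, "translation": [-25, -30.3, 0]},
    {"fingers": 1, "roll": -49, "translation": [-27.5, -33.3, 0]},
    {"fingers": 1, "roll": -49, "translation": [-30, -36.4, 0]},
    {"fingers": 1, "roll": -49, "translation": [-32.5, -39.4, 0]},
    {"fingers": 1, "roll": -49, "translation": [-35, -42.4, 0]},
    {"fingers": 1, "roll": -49, "translation": [-37.5, -45.5, 0]},
    {"fingers": 1, "roll": -49, "translation": [-40, -48.5, 1]},
    {"fingers": 1, "roll": -49, "translation": [-42.5, -51.5, 3]},
    {"fingers": 1, "roll": -49, "translation": [-44.2, -53.6, 4]},
    {"fingers": 1, "roll": -49, "translation": [-44.2, -53.6, 4.5]},
    {"fingers": 1, "roll": -49, "translation": [-44.2, -53.6, 4.5]}
  ]
}}

```text
clock: 1.87
eef_pos: [0.5231, 0.1276, 0.1978]
tool_rot: [0.983, -0.183, -0.002, 0.001]
ft_force: [-1.2, 0.7, -0.1]
grip_width: -0.0002
```

```bash
python3 - <<'E'
from workcell import bot
import cv2,numpy as np
from h import *
o=bot.get_obs();print(o["eef_pos"],o["tool_rot"],o["joint_pos"])
ims=[]
for n in("top","scene"):
    c=bot.camera(n); i=cv2.cvtColor(c["pixels"],cv2.COLOR_RGB2BGR)
    for P in ([.524,.126,.143],o["eef_pos"]+[0,0,-.014],[.584,.182,.042]):
        u=proj(c,P)[0]; print(n,u.round(1))
    i=i[110:240,170:300] if n=="top" else i[150:280,150:280]
    ims.append(cv2.resize(i,(390,390),interpolation=cv2.INTER_CUBIC))
cv2.imwrite("pics/a.png",np.hstack(ims))
E
```

```text
[0.52311441 0.12763714 0.19782943] [ 0.98311659 -0.18296506 -0.00208902  0.0010957 ] [ 2.39469727e-01  3.44289116e-01  2.21537870e-02  1.25337049e+00
 -2.80950165e-04  2.17827091e+00]
top [218.8 199.1]
top [217.2 198. ]
top [199.9 179.9]
scene [211.2 199.5]
scene [210.2 182.9]
scene [178.9 233. ]
```

View pics/a.png

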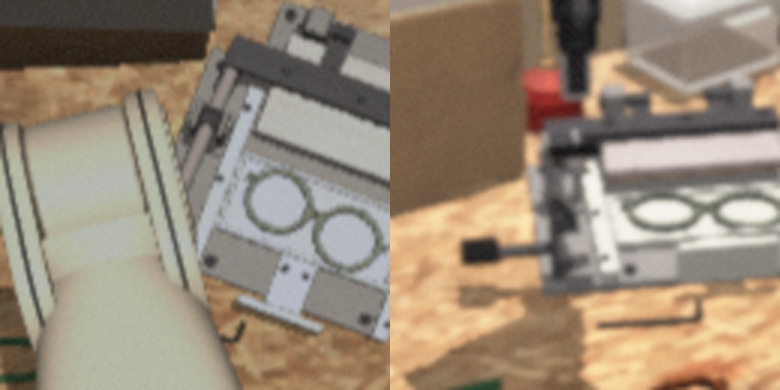

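>>> {"method": "play_rows", "body": {
  "motion": [
    {"fingers": 1, "roll": 0, "translation": [0, 0, 2]},
    {"fingers": 1, "roll": 0, "translation": [0, 0, 3]},
    {"fingers": 1, "roll": 0, "translation": [0, 0, 3.6]},
    {"fingers": 1, "roll": 0, "translation": [0, 0, 4.2]},
    {"fingers": 1, "roll": 0, "translation": [-0.1, 0, 4.6]},
    {"fingers": 1, "roll": 0, "translation": [-0.3, 0, 5.0]},
    {"fingers": 1, "roll": 0, "translation": [-0.3, 0, 5.0]}
  ]
}}

```text
clock: 2.55
eef_pos: [0.5219, 0.127, 0.152]
tool_rot: [0.983, -0.185, 0.001, -0.0]
ft_force: [-1.8, -2.0, 6.7]
grip_width: -0.0002
```

>>> {"method": "play_rows", "body": {
  "motion": [
    {"fingers": 1, "roll": 0, "translation": [-0.3, 0, 0.5]},
    {"fingers": 1, "roll": 0, "translation": [-0.6, 0, 1.0]},
    {"fingers": 1, "roll": 0, "translation": [-0.8, 0, 1.5]},
    {"fingers": 1, "roll": 0, "translation": [-1.0, 0, 2.0]},
    {"fingers": 1, "roll": 0, "translation": [-1.2, 0, 2.5]},
    {"fingers": 1, "roll": 0, "translation": [-1.35, 0, 3.0]},
    {"fingers": 1, "roll": 0, "translation": [-1.5, 0, 3.5]},
    {"fingers": 1, "roll": 0, "translation": [-1.6, 0, 4.0]},
    {"fingers": 1, "roll": 0, "translation": [-1.7, 0, 4.5]},
    {"fingers": 1, "roll": 0, "translation": [-1.8, 0, 5.0]},
    {"fingers": 1, "roll": 0, "translation": [-1.85, 0, 5.5]},
    {"fingers": 1, "roll": 0, "translation": [-1.9, 0, 6.0]},
    {"fingers": 1, "roll": 0, "translation": [-1.95, 0, 6.5]},
    {"fingers": 1, "roll": 0, "translation": [-2.0, 0, 7.0]},
    {"fingers": 1, "roll": 0, "translation": [-2.0, 0, 7.5]},
    {"fingers": 1, "roll": 0, "translation": [-2.0, 0, 8.0]},
    {"fingers": 1, "roll": 0, "translation": [-2.0, 0, 8.5]},
    {"fingers": 1, "roll": 0, "translation": [-2.0, 0, 9.0]},
    {"fingers": 1, "roll": 0, "translation": [-2.0, 0, 9.0]}
  ]
}}

```text
clock: 4.13
eef_pos: [0.5035, 0.1346, 0.0605]
tool_rot: [0.983, -0.185, 0.001, -0.0]
ft_force: [1.1, -0.7, 2.5]
grip_width: -0.0003
```

```bash
python3 - <<'E'
from workcell import bot
import cv2,numpy as np
ims=[]
for n in("top","scene"):
    c=bot.camera(n); i=cv2.cvtColor(c["pixels"],cv2.COLOR_RGB2BGR)
    i=i[110:240,170:300] if n=="top" else i[150:280,150:280]
    ims.append(cv2.resize(i,(390,390),interpolation=cv2.INTER_CUBIC))
cv2.imwrite("pics/b.png",np.hstack(ims))
E
```

```text
(no output)
```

View pics/b.png

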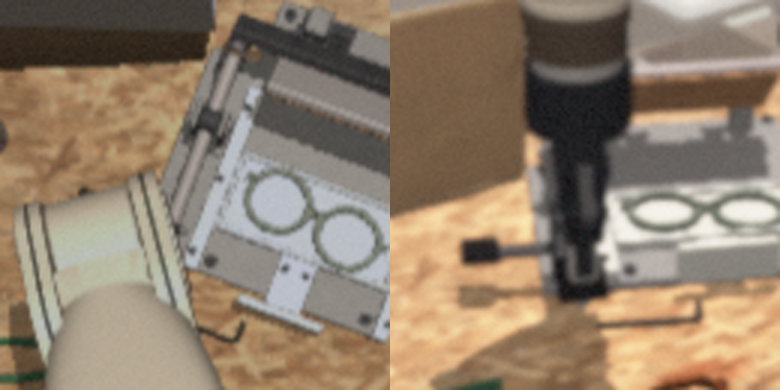

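The plate is raised, and the paddle is near its caught height with little force left. I'll press a bit further to make sure the catch has snapped.

>>> {"method": "play_rows", "body": {
  "motion": [
    {"fingers": 1, "roll": 0, "translation": [0, 0, 0.4]},
    {"fingers": 1, "roll": 0, "translation": [0, 0, 0.8]},
    {"fingers": 1, "roll": 0, "translation": [0, 0, 1.0]},
    {"fingers": 1, "roll": 0, "translation": [0, 0, 1.0]},
    {"fingers": 1, "roll": 0, "translation": [0, 0, 1.0]}
  ]
}}

```text
clock: 4.65
eef_pos: [0.502, 0.1352, 0.0498]
tool_rot: [0.983, -0.184, -0.001, -0.0]
ft_force: [0.9, -0.1, 2.1]
grip_width: 0.0001
```

>>> {"method": "play_rows", "body": {
  "motion": [
    {"fingers": 1, "roll": 0, "translation": [0, 0, -0.6]},
    {"fingers": 1, "roll": 0, "translation": [0, 0, -1.2]},
    {"fingers": 1, "roll": 0, "translation": [0, 0, -3]},
    {"fingers": 1, "roll": 0, "translation": [0, 0, -6]},
    {"fingers": 1, "roll": 0, "translation": [0, 4, -8]},
    {"fingers": 1, "roll": 0, "translation": [-1, 8, -8]},
    {"fingers": 1, "roll": 0, "translation": [-2, 12, -8]},
    {"fingers": 1, "roll": 0, "translation": [-2, 12, -8]}
  ]
}}

```text
clock: 5.32
eef_pos: [0.4348, 0.0264, 0.1302]
tool_rot: [0.982, -0.187, -0.003, 0.002]
ft_force: [-1.9, 0.1, -0.2]
grip_width: -0.0
```

```bash
python3 - <<'E'
from workcell import bot
import cv2,numpy as np
ims=[]
for n in("top","scene"):
    c=bot.camera(n); i=cv2.cvtColor(c["pixels"],cv2.COLOR_RGB2BGR)
    i=i[110:240,170:300] if n=="top" else i[150:280,150:280]
    ims.append(cv2.resize(i,(390,390),interpolation=cv2.INTER_CUBIC))
cv2.imwrite("pics/c.png",np.hstack(ims))
E
```

```text
(no output)
```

View pics/c.png

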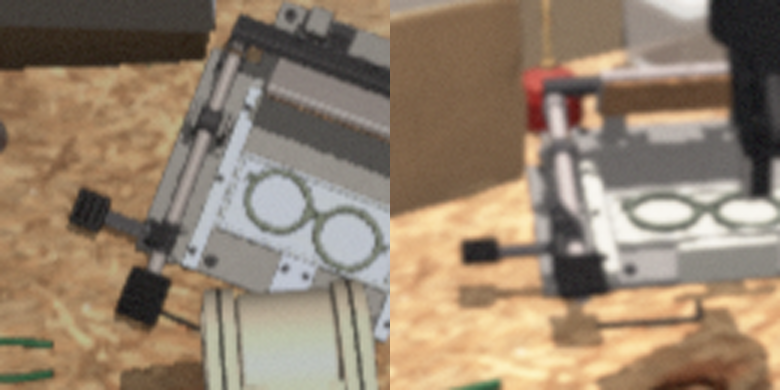

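The lever stays down unaided, with the hook over the bar at top crop (160,235) and the plate raised. Next is the tray.

>>> {"method": "play_rows", "body": {
  "motion": [
    {"fingers": 1, "roll": 0, "translation": [0.5, -0.75, 3]},
    {"fingers": 1, "roll": 0, "translation": [1.0, -0.75, 6]},
    {"fingers": 1, "roll": 0, "translation": [1.0, -0.75, 8.8]},
    {"fingers": 1, "roll": 0, "translation": [2.0, -0.75, 8.8]},
    {"fingers": 1, "roll": 0, "translation": [3.0, -0.75, 8.8]},
    {"fingers": 1, "roll": 0, "translation": [4.0, -0.75, 8.8]},
    {"fingers": 1, "roll": 0, "translation": [4.5, -0.75, 8.8]},
    {"fingers": 1, "roll": 0, "translation": [5.0, -0.75, 8.8]},
    {"fingers": 1, "roll": 0, "translation": [5.5, -0.75, 8.8]},
    {"fingers": 1, "roll": 0, "translation": [6.0, -0.75, 8.8]},
    {"fingers": 1, "roll": 0, "translation": [6.0, -0.75, 8.8]}
  ]
}}

```text
clock: 6.33
eef_pos: [0.5011, 0.0151, 0.0432]
tool_rot: [0.983, -0.185, 0.002, -0.0]
ft_force: [0.0, 0.4, 0.9]
grip_width: 0.0
```

>>> {"method": "play_rows", "body": {
  "motion": [
    {"fingers": 1, "roll": 0, "translation": [0.7, 0, 0]},
    {"fingers": 1, "roll": 0, "translation": [1.4, 0, 0]},
    {"fingers": 1, "roll": 0, "translation": [2.1, 0, 0]},
    {"fingers": 1, "roll": 0, "translation": [2.8, 0, 0]},
    {"fingers": 1, "roll": 0, "translation": [3.5, 0, 0]},
    {"fingers": 1, "roll": 0, "translation": [4.0, 0, 0]},
    {"fingers": 1, "roll": 0, "translation": [4.0, 0, 0]}
  ]
}}

```text
clock: 6.92
eef_pos: [0.5382, 0.0004, 0.0423]
tool_rot: [0.983, -0.185, 0.001, 0.0]
ft_force: [0.2, 0.1, -0.4]
grip_width: -0.0
```

```bash
python3 - <<'E'
from workcell import bot
import cv2,numpy as np
ims=[]
for n in("top","scene"):
    c=bot.camera(n); i=cv2.cvtColor(c["pixels"],cv2.COLOR_RGB2BGR)
    i=i[110:240,180:310] if n=="top" else i[150:280,180:310]
    ims.append(cv2.resize(i,(390,390),interpolation=cv2.INTER_CUBIC))
cv2.imwrite("pics/d.png",np.hstack(ims))
E
```

```text
(no output)
```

View pics/d.png

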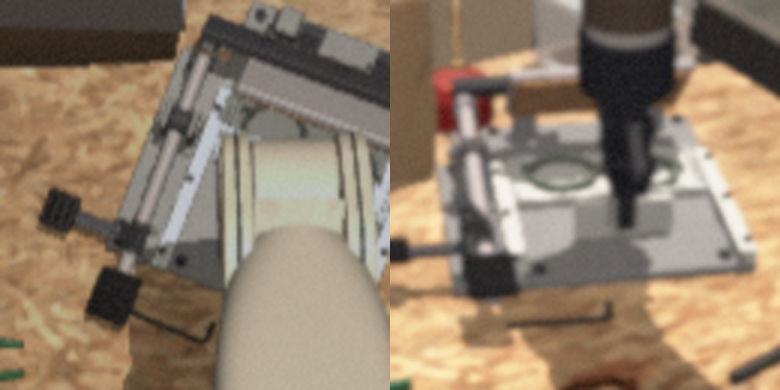

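```bash
python3 - <<'E'
from workcell import bot
from h import *
c=bot.camera("top");o=bot.get_obs();e=o["eef_pos"];print(e,o["ft_force"])
for uv in [(180+255/3,110+100/3),(180+385/3,110+148/3)]:
  for z in (.1,.12):
    d=unproj(c,np.array(uv),z)-e[:2]; print(z,"tool x",d@[.932,-.362],"y",d@[-.362,-.932])
E
```

```text
[0.53674885 0.00094614 0.04217722] [-0.69029379  1.0753843   0.47228955]
0.1 tool x 0.12134130443859018 y -0.05616138495402538
0.12 tool x 0.11735163791381545 y -0.05546543513275709
0.1 tool x 0.12190310122963777 y 0.06248849084884869
0.12 tool x 0.11790432726288752 y 0.061260974967769485
```

>>> {"method": "play_rows", "body": {
  "motion": [
    {"fingers": 1, "roll": 0, "translation": [0.6, 0, 0]},
    {"fingers": 1, "roll": 0, "translation": [1.2, 0, 0]},
    {"fingers": 1, "roll": 0, "translation": [1.8, 0, 0]},
    {"fingers": 1, "roll": 0, "translation": [2.4, 0, 0]},
    {"fingers": 1, "roll": 0, "translation": [2.9, 0, 0]},
    {"fingers": 1, "roll": 0, "translation": [3.3, 0, 0]},
    {"fingers": 1, "roll": 0, "translation": [3.6, 0, 0]},
    {"fingers": 1, "roll": 0, "translation": [3.8, 0, 0]},
    {"fingers": 1, "roll": 0, "translation": [4.0, 0, 0]},
    {"fingers": 1, "roll": 0, "translation": [4.0, 0, 0]}
  ]
}}

```text
clock: 7.9
eef_pos: [0.5742, -0.0136, 0.0424]
tool_rot: [0.983, -0.184, 0.0, -0.0]
ft_force: [-0.6, -0.1, 0.6]
grip_width: -0.0001
```

>>> {"method": "play_rows", "body": {
  "motion": [
    {"fingers": 1, "roll": 0, "translation": [0.2, 0, 0]},
    {"fingers": 1, "roll": 0, "translation": [0.4, 0, 0]},
    {"fingers": 1, "roll": 0, "translation": [0.6, 0, 0]},
    {"fingers": 1, "roll": 0, "translation": [0.8, 0, 0]},
    {"fingers": 1, "roll": 0, "translation": [0.8, 0, 0]},
    {"fingers": 1, "roll": 0, "translation": [0.8, 0, 0]}
  ]
}}

```text
clock: 8.4
eef_pos: [0.5774, -0.0148, 0.0423]
tool_rot: [0.983, -0.184, -0.004, -0.001]
ft_force: [-11.4, 3.9, 7.2]
grip_width: 0.0004
```

Contact force rose to 12 N against the stop, so the tray is home. I'll back off and go over the catch pad.

>>> {"method": "play_rows", "body": {
  "motion": [
    {"fingers": 1, "roll": 0, "translation": [0.8, 0, 0]},
    {"fingers": 1, "roll": 0, "translation": [-1.0, 0, 0]},
    {"fingers": 1, "roll": 0, "translation": [-4, 0, 0]},
    {"fingers": 1, "roll": 0, "translation": [-7.5, 0, -1]},
    {"fingers": 1, "roll": 0, "translation": [-9, 0, -4]},
    {"fingers": 1, "roll": 0, "translation": [-9, 0, -8]},
    {"fingers": 1, "roll": 0, "translation": [-9, -2, -11]},
    {"fingers": 1, "roll": 0, "translation": [-9, -5, -12]},
    {"fingers": 1, "roll": 0, "translation": [-8.5, -9, -12]},
    {"fingers": 1, "roll": 0, "translation": [-8, -13, -12]},
    {"fingers": 1, "roll": 0, "translation": [-7.5, -16.5, -12]},
    {"fingers": 1, "roll": 0, "translation": [-7.0, -19.1, -12]},
    {"fingers": 1, "roll": 0, "translation": [-7.0, -19.1, -12]}
  ]
}}

```text
clock: 9.48
eef_pos: [0.5883, 0.1922, 0.1626]
tool_rot: [0.983, -0.182, 0.002, -0.002]
ft_force: [0.5, -0.6, 0.7]
grip_width: 0.0003
```

```bash
python3 - <<'E'
from workcell import bot
import cv2,numpy as np
ims=[]
for n in("top","scene"):
    c=bot.camera(n); i=cv2.cvtColor(c["pixels"],cv2.COLOR_RGB2BGR)
    i=i[105:235,190:320] if n=="top" else i[150:280,165:295]
    ims.append(cv2.resize(i,(390,390),interpolation=cv2.INTER_CUBIC))
cv2.imwrite("pics/e.png",np.hstack(ims))
E
```

```text
(no output)
```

View pics/e.png

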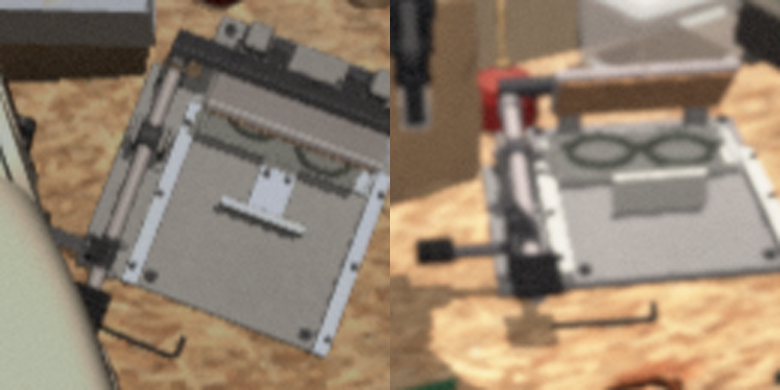

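```bash
python3 - <<'E'
from workcell import bot
from h import *
c=bot.camera("top")
d=unproj(c,np.array([190+262/3,105+215/3]),.046)-[.4904,.0131]; print(d@[.932,-.362],d@[.362,.932])
E
```

```text
0.10688723595956784 0.0011729998565277594
```

>>> {"method": "play_rows", "body": {
  "motion": [
    {"fingers": 1, "roll": 0, "translation": [0, 0.4, 3]},
    {"fingers": 1, "roll": 0, "translation": [0, 0.4, 6.5]},
    {"fingers": 1, "roll": 0, "translation": [0, 0.4, 9]},
    {"fingers": 1, "roll": 0, "translation": [0, 0.4, 10]},
    {"fingers": 1, "roll": 0, "translation": [0, 0.4, 10.6]},
    {"fingers": 1, "roll": 0, "translation": [0, 0.4, 11.1]},
    {"fingers": 1, "roll": 0, "translation": [0, 0.4, 11.1]}
  ]
}}

```text
clock: 10.22
eef_pos: [0.584, 0.1829, 0.0522]
tool_rot: [0.983, -0.185, 0.0, -0.0]
ft_force: [-2.2, -0.9, 3.1]
grip_width: -0.0002
```

>>> {"method": "play_rows", "body": {
  "motion": [
    {"fingers": 1, "roll": 0, "translation": [0, 0, 0.4]},
    {"fingers": 1, "roll": 0, "translation": [0, 0, 0.8]},
    {"fingers": 1, "roll": 0, "translation": [0, 0, 1.2]},
    {"fingers": 1, "roll": 0, "translation": [0, 0, 1.6]},
    {"fingers": 1, "roll": 0, "translation": [0, 0, 2.0]},
    {"fingers": 1, "roll": 0, "translation": [0, 0, 2.2]},
    {"fingers": 1, "roll": 0, "translation": [0, 0, 2.2]},
    {"fingers": 1, "roll": 0, "translation": [0, 0, 2.2]},
    {"fingers": 1, "roll": 0, "translation": [0, 0, 2.2]},
    {"fingers": 1, "roll": 0, "translation": [0, 0, 2.2]},
    {"fingers": 1, "roll": 0, "translation": [0, 0, 2.2]},
    {"fingers": 1, "roll": 0, "translation": [0, 0, 2.2]}
  ]
}}

```text
clock: 11.22
eef_pos: [0.5861, 0.1855, 0.0309]
tool_rot: [0.983, -0.184, 0.002, -0.002]
ft_force: [0.6, 5.1, 4.8]
grip_width: -0.0001
```

```bash
python3 - <<'E'
from workcell import bot
import cv2,numpy as np
ims=[]
for n in("top","scene"):
    c=bot.camera(n); i=cv2.cvtColor(c["pixels"],cv2.COLOR_RGB2BGR)
    i=i[105:235,190:320] if n=="top" else i[150:280,165:295]
    ims.append(cv2.resize(i,(390,390),interpolation=cv2.INTER_CUBIC))
cv2.imwrite("pics/f.png",np.hstack(ims))
E
```

```text
(no output)
```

View pics/f.png

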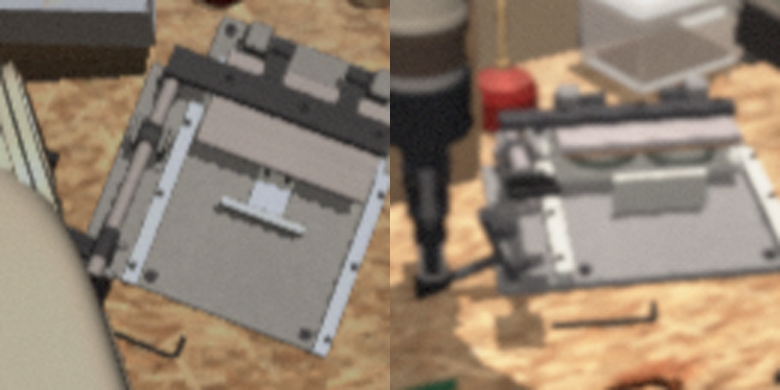

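The catch is released, the lever is rising and the plate is sinking onto the front. I'll wait for it to settle, then retreat upward and outward.

>>> {"method": "play_rows", "body": {
  "motion": [
    {"fingers": 1, "roll": 0, "translation": [0, 0, 0]},
    {"fingers": 1, "roll": 0, "translation": [0, 0, 0]},
    {"fingers": 1, "roll": 0, "translation": [0, 0, 0]},
    {"fingers": 1, "roll": 0, "translation": [0, 0, 0]},
    {"fingers": 1, "roll": 0, "translation": [0, 0, 0]},
    {"fingers": 1, "roll": 0, "translation": [0, 0, 0]},
    {"fingers": 1, "roll": 0, "translation": [0, 0, 0]},
    {"fingers": 1, "roll": 0, "translation": [0, 0, 0]},
    {"fingers": 1, "roll": 0, "translation": [0, 0, -1]},
    {"fingers": 1, "roll": 0, "translation": [0, 0, -2.5]},
    {"fingers": 1, "roll": 0, "translation": [0, 0, -6]},
    {"fingers": 1, "roll": 0, "translation": [0, 0, -10]},
    {"fingers": 1, "roll": 0, "translation": [0, 0, -14]},
    {"fingers": 1, "roll": 0, "translation": [0, 0, -18]},
    {"fingers": 1, "roll": 0, "translation": [-4, 0, -18]},
    {"fingers": 1, "roll": 0, "translation": [-8, 0, -18]},
    {"fingers": 1, "roll": 0, "translation": [-12, 0, -18]},
    {"fingers": 1, "roll": 0, "translation": [-16, 0, -18]},
    {"fingers": 1, "roll": 0, "translation": [-20, 0, -18]},
    {"fingers": 1, "roll": 0, "translation": [-20, 0, -18]}
  ]
}}

```text
clock: 12.98
eef_pos: [0.391, 0.2561, 0.2086]
tool_rot: [0.983, -0.182, -0.002, 0.002]
ft_force: [-0.6, -0.6, -0.9]
grip_width: -0.0001
```

```bash
python3 - <<'E'
from workcell import bot
import cv2,numpy as np
ims=[]
for n in("top","scene"):
    c=bot.camera(n); i=cv2.cvtColor(c["pixels"],cv2.COLOR_RGB2BGR)
    i=i[105:235,190:320] if n=="top" else i[150:280,165:295]
    ims.append(cv2.resize(i,(390,390),interpolation=cv2.INTER_CUBIC))
cv2.imwrite("pics/g.png",np.hstack(ims)); print(bot.get_obs()["ft_force"])
E
```

```text
[ 0.01837933  0.05219353 -0.03070129]
```

View pics/g.png

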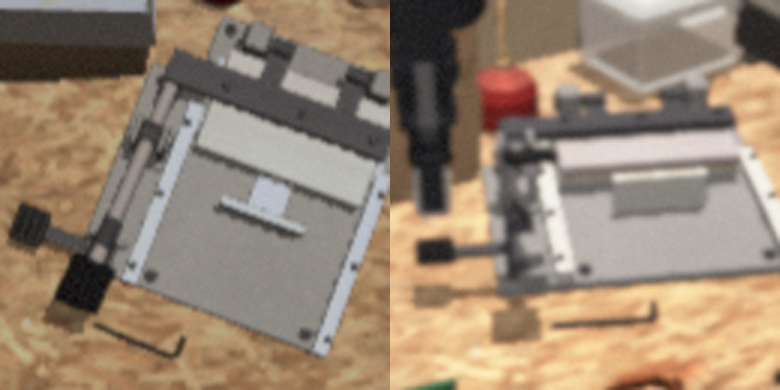

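The plate is down, the tray is home, and the paddle is back up at top (217.7,199.3), against (218.7,198.9) at the start. I'll let it settle briefly, then hand in.

>>> {"method": "play_rows", "body": {
  "motion": [
    {"fingers": 1, "roll": 0, "translation": [0, 0, 0]},
    {"fingers": 1, "roll": 0, "translation": [0, 0, 0]},
    {"fingers": 1, "roll": 0, "translation": [0, 0, 0]},
    {"fingers": 1, "roll": 0, "translation": [0, 0, 0]},
    {"fingers": 1, "roll": 0, "translation": [0, 0, 0]},
    {"fingers": 1, "roll": 0, "translation": [0, 0, 0]},
    {"fingers": 1, "roll": 0, "translation": [0, 0, 0]},
    {"fingers": 1, "roll": 0, "translation": [0, 0, 0]},
    {"fingers": 1, "roll": 0, "translation": [0, 0, 0]},
    {"fingers": 1, "roll": 0, "translation": [0, 0, 0]},
    {"fingers": 1, "roll": 0, "translation": [0, 0, 0]},
    {"fingers": 1, "roll": 0, "translation": [0, 0, 0]},
    {"fingers": 1, "roll": 0, "translation": [0, 0, 0]},
    {"fingers": 1, "roll": 0, "translation": [0, 0, 0]},
    {"fingers": 1, "roll": 0, "translation": [0, 0, 0]},
    {"fingers": 1, "roll": 0, "translation": [0, 0, 0]}
  ]
}}

```text
clock: 14.42
eef_pos: [0.3973, 0.2558, 0.2093]
tool_rot: [0.983, -0.184, -0.0, -0.0]
ft_force: [-0.2, -0.5, -0.4]
grip_width: -0.0001
```

```bash
python3 - <<'E'
from workcell import bot
print(bot.job_done())
E
```

```text
the job is handed in; nothing more can be done
None
```

I loaded the press using only pushes with the shut fingertips, and handed the job in at about 14.4 s. I pressed the paddle down until the catch held the lever, pushed the tray in until it hit its stop, pressed the catch's pad and backed the arm away.

**Checks that passed**
- **Catch and plate:** after I lifted off the paddle, the lever stayed down, the hook sat over the bar and the plate stood raised.
- **Tray:** it stopped with about 12 N of pushing force. The picture gave 106.9 mm of travel, against 108 mm at the stop.
- **After release:** the last picture shows the plate down over the front and the paddle back within about 1 px of where it started. The hex key looks unmoved, and the tool read about 0 N.

**Not checked or in disagreement**
- **Plate on the front:** I could not measure how hard the plate bears on the front. The front is hidden under the plate in the last picture, so its final position is not confirmed either.
- **Press position:** my first fit of the press to its visible base corners was about 33 mm off along the press's x. I used positions measured directly for the paddle, catch pad and tray instead.
- **Paddle force:** near the bottom it read only 2–3 N, less than the stated 8–20 N. The catch had still engaged.

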